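# Find and release the latched channel key on a microscope light controller

### The arm

A 7-joint arm with a two-finger parallel gripper is mounted at the origin on the work surface. World frame = base frame: x ahead of the robot, y to its left, z up, the work surface at z = 0. Lengths are in mm, angles in rad, forces in N, time in s.
With the tool pointing down it reaches from about 425 to 825 mm from the base axis. Payload 3.6 kg.
Tool frame: the origin (TCP) lies at the very end of the fingers, on their centre line; the grasp point (between the pads) lies 19 mm behind it; z points along the fingers, x is the direction in which the jaws open and shut, and the axes are right-handed (so a half turn about z gives the same grasp; the last joint's range is limited). The gripper opens to 93 mm and grips with 3 to 60 N. Pads are 15 mm wide; open, the fingers measure 128 mm over their backs; the gripper's body (75 mm by 188 mm) begins 65 mm behind the grasp point.
Start: joints at [1.252, 0.615, -0.013, 1.423, 0.008, 1.103, -0.04], TCP at [187.002, -622.489, 218.64] pointing down, gripper open.
Joint ranges: [-3.12, 3.12], [-0.3, 2.06], [-1.34, 1.32], [0.26, 2.42], [-1.36, 4.5], [0.01, 1.98], [-2.84, 2.84]. Speed limits (rad/s): [2.79, 2.79, 3.14, 3.14, 3.14, 3.14, 3.14].

### API

Orientations are given as a unit quaternion [x, y, z, w].
In Python, from rig import arm, vision, close_job gives the robot as it stands. The module is installed in compiled form; this text tells all that it offers.
- The arm moves only by the shell command python3 -m inch 'ROWS' [FORCE]. ROWS is text: rows parted by semicolons, each of 5 numbers parted by spaces: the shift along the tool's x, y, z in mm, then the turn about the tool's z in rad, then the finger opening in mm, from 0 to 93. In form: tx ty tz turn grip; .... A call has 1 to 5 rows; each row shifts and turns the commanded pose from where the row before left it, along the tool's axes as they then stand; what a row does not reach is not made up. A row lasts 1/12 s, in which the tool goes at most 41.7 mm and 7.16 degrees, less where a joint would pass 70% of its speed; a pose out of reach is approached as far as the arm can. A call with a gripper value outside its range is refused whole. The fingers move at their own pace and stop on an object; FORCE is the grip in N (left out, the last holds). Time passes only in rows, so rows that do not move let the fingers close. It gives the time, the measured TCP pose, the force and the opening at its end, in the units of the state.
- arm.sense(): the state, without advancing time (a new reading comes with each control period).
- vision.capture(name): name is "scene" or "top" or "wrist"; returns the picture (420x560x3 uint8, red, green, blue); there is no depth.
- vision.calibration(name): a dict with "fx", "fy", "cx", "cy" (pixels), "R" (3x3) and "t" (3): a world point X has camera coordinates R X + t; the wrist camera has in their place "mount" (4x4, takes a point from camera to tool coordinates, whose origin is the TCP and whose axes are the tool frame's). Camera axes: x right, y down, z forward; pixel columns grow to the right and rows downward; lengths in mm; the calibration is good to about 2 mm. A picture is of the moment at which its call begins: read the wrist's pose just before it. calibration takes no time and is no camera call.
- close_job(): hands the job in, once; it reports no verdict.
The state is a dict: "time_s": time; "joints": joint angles; "dq": joint speeds; "joint_torque": joint torques, N m; "tool_pos": TCP position; "orientation": TCP orientation; "contact_force": force on the tool from outside, world axes, zero at the start; "moment": the same for the moment, N m; "width": finger opening in mm.
Only numpy, scipy, OpenCV 4.12 (cv2) and the standard library are available. Lean on these libraries where they do the work, as an engineer would, in place of code of your own. Each camera call takes 0.05 s, during which the arm holds its last target.

### The job

One of the four identical channel keys on the microscope's light controller has been left latched down, so its lamp is still on. Tap each key lightly with the fingertips, going along the row from the robot's left to its right and switching nothing while you feel for it; then press the latched key fully home and let it spring up, so that all four keys stand up. Do not switch on any other channel, do not force the keys, and leave the oil bottle, tip box and tube rack where they stand.

Things in the scene. Friction and masses are not known exactly. Their poses are not given: they have to be found in the camera images.
- controller: Light controller fixed to the bench: pale grey case, dark level top, 200 mm deep (its x) by 240 wide (its y) by 70 high. Origin: centre of its underside; x away from the robot (yaw within 0.3 rad), y to the robot's left, z up. On top a row of four identical pale square keys along its y, 45 mm nearer the robot than its centre, 42 mm apart. 63 mm behind each key is a black dial, 19 mm across, 13 high: not used.
- place_1 (a point): Fixed point of the controller: centre of the top of the leftmost key (counted from the robot's left, the controller's +y end) when that key stands up; 83 mm above the bench. Axes as the controller's. It does not move with the key.
- place_2 (a point): Fixed point of the controller: centre of the top of the second key (counted from the robot's left, the controller's +y end) when that key stands up; 83 mm above the bench. Axes as the controller's. It does not move with the key.
- place_3 (a point): Fixed point of the controller: centre of the top of the third key (counted from the robot's left, the controller's +y end) when that key stands up; 83 mm above the bench. Axes as the controller's. It does not move with the key.
- place_4 (a point): Fixed point of the controller: centre of the top of the rightmost key (counted from the robot's left, the controller's +y end) when that key stands up; 83 mm above the bench. Axes as the controller's. It does not move with the key.
- key_a: One of the four identical caps, 26 x 26 mm; which place it has varies, so sort by position. Origin: centre of its top face, 13 mm above the dark top (83 above the bench) when up, 9.5 above it when latched, 6.5 when fully down; a black frame 36 x 36, 3 mm high, surrounds it. Up, it gives from 1 N, 2 N moves it 2 mm, 3 N 4 mm; latched, it gives only above 2.5 N. Axes as the controller's.
- key_a_travel (a joint): Downward travel of key_a in m: 0 up (off), 0.0035 latched (on), 0.0065 at its stop. Push-push: a full press to the stop and letting go changes up to latched or latched to up; a shorter push springs back. The stop needs 5 N; 7 to 15 N held for 0.5 s surely reaches it, over 25 N is forcing it.
- key_b: One of the four identical caps, 26 x 26 mm; which place it has varies, so sort by position. Origin: centre of its top face, 13 mm above the dark top (83 above the bench) when up, 9.5 above it when latched, 6.5 when fully down; a black frame 36 x 36, 3 mm high, surrounds it. Up, it gives from 1 N, 2 N moves it 2 mm, 3 N 4 mm; latched, it gives only above 2.5 N. Axes as the controller's.
- key_b_travel (a joint): Downward travel of key_b in m: 0 up (off), 0.0035 latched (on), 0.0065 at its stop. Push-push: a full press to the stop and letting go changes up to latched or latched to up; a shorter push springs back. The stop needs 5 N; 7 to 15 N held for 0.5 s surely reaches it, over 25 N is forcing it.
- key_c: One of the four identical caps, 26 x 26 mm; which place it has varies, so sort by position. Origin: centre of its top face, 13 mm above the dark top (83 above the bench) when up, 9.5 above it when latched, 6.5 when fully down; a black frame 36 x 36, 3 mm high, surrounds it. Up, it gives from 1 N, 2 N moves it 2 mm, 3 N 4 mm; latched, it gives only above 2.5 N. Axes as the controller's.
- key_c_travel (a joint): Downward travel of key_c in m: 0 up (off), 0.0035 latched (on), 0.0065 at its stop. Push-push: a full press to the stop and letting go changes up to latched or latched to up; a shorter push springs back. The stop needs 5 N; 7 to 15 N held for 0.5 s surely reaches it, over 25 N is forcing it.
- key_d: One of the four identical caps, 26 x 26 mm; which place it has varies, so sort by position. Origin: centre of its top face, 13 mm above the dark top (83 above the bench) when up, 9.5 above it when latched, 6.5 when fully down; a black frame 36 x 36, 3 mm high, surrounds it. Up, it gives from 1 N, 2 N moves it 2 mm, 3 N 4 mm; latched, it gives only above 2.5 N. Axes as the controller's.
- key_d_travel (a joint): Downward travel of key_d in m: 0 up (off), 0.0035 latched (on), 0.0065 at its stop. Push-push: a full press to the stop and letting go changes up to latched or latched to up; a shorter push springs back. The stop needs 5 N; 7 to 15 N held for 0.5 s surely reaches it, over 25 N is forcing it.
- oil_bottle: Loose: small amber bottle, 28 mm across, 56 mm high, standing on the controller's top behind the dials, 95 to 115 mm behind the row of keys. Origin: centre of its underside. Leave it alone.
- tip_box: Loose: pale blue pipette tip box with lid, 124 x 86 mm, 77 mm high, on the bench to the left of the controller. Origin: centre of its underside. Leave it alone.
- tube_rack: Loose: empty white wire tube rack, 190 x 75 mm, 57 mm high, on the bench to the right of the controller. Origin: centre of its underside. Leave it alone.

How it is judged (in metres and radians):
On the way, in this order (a step that is already met when the one before it is completed fails the run):
1. the leftmost key (from the robot's left) has been tapped with the fingers (over 0.2 N) while one key still stands latched (value of joint any of key_a_travel, key_b_travel, key_c_travel, key_d_travel above 0.0025 m and ((contact force between the fingers and key_a above 0.2 N and horizontal distance between key_a and place_1 below 0.015 m) or (contact force between the fingers and key_b above 0.2 N and horizontal distance between key_b and place_1 below 0.015 m) or (contact force between the fingers and key_c above 0.2 N and horizontal distance between key_c and place_1 below 0.015 m) or (contact force between the fingers and key_d above 0.2 N and horizontal distance between key_d and place_1 below 0.015 m))).
2. the second key (from the robot's left) has been tapped with the fingers (over 0.2 N) while one key still stands latched (value of joint any of key_a_travel, key_b_travel, key_c_travel, key_d_travel above 0.0025 m and ((contact force between the fingers and key_a above 0.2 N and horizontal distance between key_a and place_2 below 0.015 m) or (contact force between the fingers and key_b above 0.2 N and horizontal distance between key_b and place_2 below 0.015 m) or (contact force between the fingers and key_c above 0.2 N and horizontal distance between key_c and place_2 below 0.015 m) or (contact force between the fingers and key_d above 0.2 N and horizontal distance between key_d and place_2 below 0.015 m))).
3. the third key (from the robot's left) has been tapped with the fingers (over 0.2 N) while one key still stands latched (value of joint any of key_a_travel, key_b_travel, key_c_travel, key_d_travel above 0.0025 m and ((contact force between the fingers and key_a above 0.2 N and horizontal distance between key_a and place_3 below 0.015 m) or (contact force between the fingers and key_b above 0.2 N and horizontal distance between key_b and place_3 below 0.015 m) or (contact force between the fingers and key_c above 0.2 N and horizontal distance between key_c and place_3 below 0.015 m) or (contact force between the fingers and key_d above 0.2 N and horizontal distance between key_d and place_3 below 0.015 m))).
4. the rightmost key (from the robot's left) has been tapped with the fingers (over 0.2 N) while one key still stands latched (value of joint any of key_a_travel, key_b_travel, key_c_travel, key_d_travel above 0.0025 m and ((contact force between the fingers and key_a above 0.2 N and horizontal distance between key_a and place_4 below 0.015 m) or (contact force between the fingers and key_b above 0.2 N and horizontal distance between key_b and place_4 below 0.015 m) or (contact force between the fingers and key_c above 0.2 N and horizontal distance between key_c and place_4 below 0.015 m) or (contact force between the fingers and key_d above 0.2 N and horizontal distance between key_d and place_4 below 0.015 m))).
5. a key has been pressed fully down (more than 6.2 mm) (value of joint any of key_a_travel, key_b_travel, key_c_travel, key_d_travel above 0.0062 m).
At the end, for the whole second after the job is handed in: All four keys stand up (each less than 1.5 mm down from its up position) (value of joint each of key_a_travel, key_b_travel, key_c_travel, key_d_travel below 0.0015 m); the robot touches nothing.
It fails at once if a second key is pushed more than 6.2 mm down, so that it switches, while another is down ((value of joint key_a_travel above 0.0062 m and value of joint key_b_travel above 0.0025 m) or (value of joint key_a_travel above 0.0062 m and value of joint key_c_travel above 0.0025 m) or (value of joint key_a_travel above 0.0062 m and value of joint key_d_travel above 0.0025 m) or (value of joint key_b_travel above 0.0062 m and value of joint key_a_travel above 0.0025 m) or (value of joint key_b_travel above 0.0062 m and value of joint key_c_travel above 0.0025 m) or (value of joint key_b_travel above 0.0062 m and value of joint key_d_travel above 0.0025 m) or (value of joint key_c_travel above 0.0062 m and value of joint key_a_travel above 0.0025 m) or (value of joint key_c_travel above 0.0062 m and value of joint key_b_travel above 0.0025 m) or (value of joint key_c_travel above 0.0062 m and value of joint key_d_travel above 0.0025 m) or (value of joint key_d_travel above 0.0062 m and value of joint key_a_travel above 0.0025 m) or (value of joint key_d_travel above 0.0062 m and value of joint key_b_travel above 0.0025 m) or (value of joint key_d_travel above 0.0062 m and value of joint key_c_travel above 0.0025 m)).
It fails at once if a key is pushed with more than 25 N (contact force between any of the arm, the fingers and key_a above 25 N or contact force between any of the arm, the fingers and key_b above 25 N or contact force between any of the arm, the fingers and key_c above 25 N or contact force between any of the arm, the fingers and key_d above 25 N).
It fails at once if the oil bottle, tip box or tube rack is lifted, carried, shifted by over 15 mm or tipped (distance of any of oil_bottle, tip_box, tube_rack from where it was at the start of the episode above 0.015 m or angle between any of oil_bottle, tip_box, tube_rack's own z axis and vertical above 0.35 rad).
It also fails if it takes over 46 s, if anything falls off the work surface, if the arm or the gripper's body presses on something with over 40 N, if the wrist force passes 120 N, or if a joint passes its speed limit or range.

## Working session

There is one attempt and no reset: what is moved stays moved. The work goes in short steps, Python scripts to look and compute and a shell command to move; the robot and the scene stay as the last step left them, time stands still between calls to the robot, and variables do not carry over. Pictures are saved under pics/ and viewed, and the job is handed in when it is done.

```bash
mkdir -p pics
python3 - <<'E'
from rig import arm, vision
import cv2, numpy as np
print(arm.sense())
for n in ("scene","top"):
    im=vision.capture(n); cv2.imwrite(f"pics/{n}0.png",im[:,:,::-1])
    c=vision.calibration(n); print(n,{k:np.round(v,4).tolist() for k,v in c.items()})
print(vision.calibration("wrist"))
E
```

```text
{'time_s': 0.0, 'joints': array([ 1.25251834,  0.61592021, -0.01263837,  1.42487282,  0.00810945,
        1.10337252, -0.0404326 ]), 'dq': array([ 0.00162445,  0.00045515, -0.0008199 ,  0.00129011,  0.00060209,
        0.00017312,  0.00072489]), 'joint_torque': array([-3.63449171e-04, -4.58928823e+01,  2.08855891e-01, -1.65742278e+01,
       -6.11046399e-02,  2.04694876e-02,  2.31124623e-04]), 'tool_pos': array([ 186.77109161, -621.77871066,  217.48909217]), 'orientation': array([ 8.02404846e-01, -5.96778747e-01, -1.02132219e-03, -7.40205818e-04]), 'contact_force': array([-0.14278484, -0.02541018, -0.27628895]), 'moment': array([0.03172262, 0.02148467, 0.00573051]), 'width': 92.84791595315073}
scene {'fx': 439.6303, 'fy': 439.6303, 'cx': 283.8721, 'cy': 199.8566, 'R': [[-0.8195, 0.573, -0.0002], [0.3594, 0.5138, -0.779], [-0.4463, -0.6385, -0.627]], 't': [501.0342, -142.6946, 1366.9828]}
top {'fx': 462.7351, 'fy': 462.7351, 'cx': 282.0502, 'cy': 212.1534, 'R': [[0.0114, -0.9994, -0.0315], [-0.9875, -0.0063, -0.1575], [0.1572, 0.033, -0.987]], 't': [10.4133, 585.09, 1028.6443]}
{'fx': 310.2898199258423, 'fy': 310.2898199258423, 'cx': 279.6351862958569, 'cy': 211.2748484840422, 'mount': array([[ 9.99999968e-01, -7.66512761e-05,  2.40413730e-04,
        -6.41522164e-01],
       [ 1.31213788e-05,  9.67253618e-01,  2.53811817e-01,
        -7.02487774e+01],
       [-2.51996050e-04, -2.53811806e-01,  9.67253588e-01,
        -1.65044629e+02],
       [ 0.00000000e+00,  0.00000000e+00,  0.00000000e+00,
         1.00000000e+00]])}
```

View pics/top0.png

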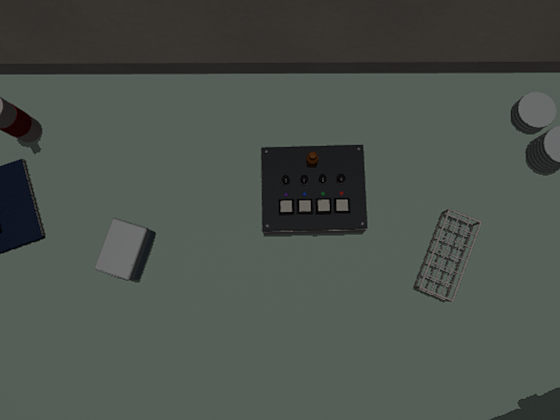

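View pics/scene0.png

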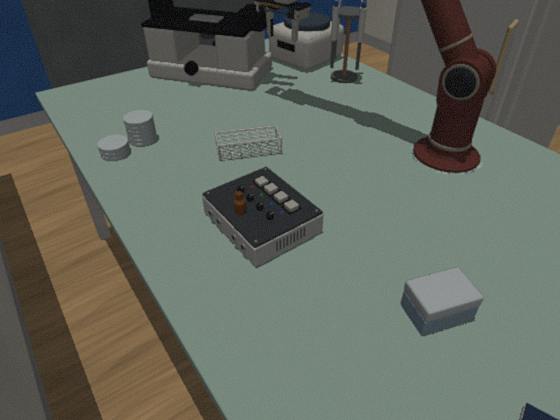

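The top view shows the controller centred near (314,189). The four pale keys run left to right at about (286,206), (305,206), (323,206) and (342,205), and the bottle is at (312,158). The tip box is at (125,250) and the rack at (447,255), both well to the sides.

```bash
cat > h.py <<'E'
from rig import arm, vision
import cv2, numpy as np
from scipy.spatial.transform import Rotation as Ro
def camray(name,uv,pose=None):
    c=vision.calibration(name)
    d=np.array([(uv[0]-c["cx"])/c["fx"],(uv[1]-c["cy"])/c["fy"],1.])
    if name=="wrist":
        p,q=pose; M=c["mount"]; R=Ro.from_quat(q).as_matrix()
        return R@M[:3,3]+p, R@(M[:3,:3]@d)
    return -c["R"].T@c["t"], c["R"].T@d
def toplane(name,uv,z,pose=None):
    o,d=camray(name,uv,pose); return o+d*(z-o[2])/d[2]
def keys(im,th,amin,amax,box=None):
    g=cv2.cvtColor(im,cv2.COLOR_RGB2GRAY); m=((g>th)*255).astype(np.uint8)
    if box: k=np.zeros_like(m); k[box[1]:box[3],box[0]:box[2]]=1; m*=k
    n,_,st,ce=cv2.connectedComponentsWithStats(m)
    return sorted([(ce[i],st[i,2:5].tolist()) for i in range(1,n) if amin<st[i,4]<amax],key=lambda t:t[0][0])
E
python3 - <<'E'
from h import *
im=cv2.imread("pics/top0.png")[:,:,::-1].copy()
ks=keys(im,100,60,400,(262,190,366,222)); P=[]
for c,s in ks:
    p=toplane("top",c,82); P.append(p); print(c.round(1),s,p.round(1))
P=np.array(P); d=P[-1]-P[0]; print(np.linalg.norm(d)/3, np.arctan2(d[0],-d[1]))
s=arm.sense(); print(Ro.from_quat(s["orientation"]).as_matrix().round(3))
c=cv2.resize(im[130:250,250:380],None,fx=6,fy=6,interpolation=cv2.INTER_CUBIC)[:600]; cv2.imwrite("pics/crop0.png",c[:,:,::-1])
E
```

```text
[285.8 205.7] [10, 10, 83] [594.1   6.1  82. ]
[304.6 205.4] [10, 10, 86] [595.1 -36.   82. ]
[323.2 205. ] [10, 11, 84] [596.2 -77.9  82. ]
[341.3 204.6] [10, 10, 82] [ 597.4 -118.4   82. ]
41.51081285090683 0.02627993320152459
[[ 0.288 -0.958 -0.001]
 [-0.958 -0.288  0.002]
 [-0.002  0.    -1.   ]]
```

View pics/crop0.png

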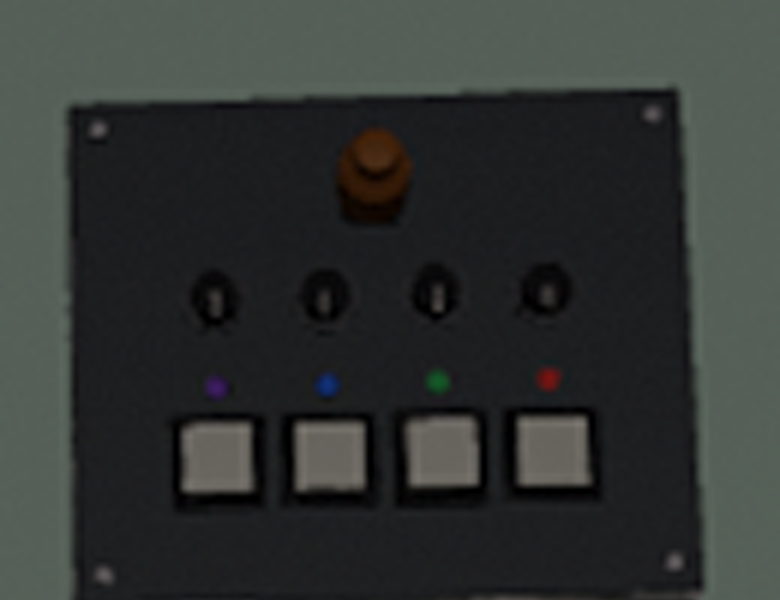

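```bash
python3 -m inch '0 -35 0 -0.06 0; 0 -40 0 -0.065 0; 0 -40 0 -0.065 0; 0 -40 0 -0.065 0; 0 -40 0 -0.065 0' 5
```

```text
time_s: 0.52
tool_pos: [365.7, -542.2, 218.0]
orientation: [0.888, -0.46, -0.0, -0.0]
contact_force: [-0.1, -1.2, 0.9]
width: 64.1
```

```bash
python3 -m inch '0 -40 0 -0.065 0; 0 -40 0 -0.065 0; 0 -40 0 -0.065 0; 0 -40 0 -0.065 0; 0 -40 0 -0.065 0' && python3 -m inch '0 -40 0 -0.065 0; 0 -40 0 -0.065 0; 0 -40 0 -0.065 0; 0 -40 0 -0.065 0; 0 -40 0 -0.065 0'  && python3 -m inch '0 -40 0 -0.065 0; 0 -40 0 -0.065 0; 0 -30 0 -0.065 0; 0 -20 0 -0.065 0; 0 0 0 0 0'
python3 - <<'E'
from h import *
s=arm.sense(); im=vision.capture("wrist"); cv2.imwrite("pics/w1.png",im[:,:,::-1])
print(s["time_s"],s["tool_pos"],Ro.from_quat(s["orientation"]).as_matrix().round(4),s["contact_force"])
E
```

```text
time_s: 0.93
tool_pos: [512.2, -407.1, 217.9]
orientation: [0.951, -0.31, -0.0, -0.0]
contact_force: [0.1, 0.2, -0.1]
width: 31.3
time_s: 1.35
tool_pos: [607.9, -232.4, 217.9]
orientation: [0.988, -0.152, -0.0, -0.0]
contact_force: [1.0, -0.9, 0.4]
width: 1.4
time_s: 1.77
tool_pos: [637.0, -100.5, 218.5]
orientation: [1.0, -0.019, -0.0, -0.002]
contact_force: [0.6, 0.4, -0.7]
width: 0.6
1.7667 [ 637.0080939  -100.51518904  218.46772346] [[ 9.993e-01 -3.730e-02 -5.000e-04]
 [-3.730e-02 -9.993e-01  4.900e-03]
 [-7.000e-04 -4.900e-03 -1.000e+00]] [ 0.5515732   0.3564075  -0.67825482]
```

View pics/w1.png

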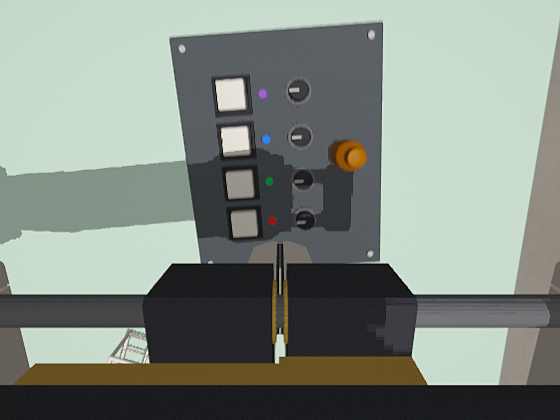

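The wrist view shows the four keys in the column at left: the leftmost (violet) at (231,94), then (236,140), (240,184), and the rightmost (red) at (244,223). The bottle is at (350,156), and the closed fingers point to about (280,250).

Run:
```python
from h import *
im=cv2.imread("pics/w1.png"); s=arm.sense(); pose=(s["tool_pos"],s["orientation"])
b=im.copy(); P=[]
for (x,y) in ((231,94),(236,140),(240,184),(244,223)):
    g=cv2.cvtColor(im[y-20:y+20,x-20:x+20],cv2.COLOR_BGR2GRAY)
    _,m=cv2.threshold(g,0,255,cv2.THRESH_OTSU)
    c=max(cv2.findContours(m,cv2.RETR_EXTERNAL,cv2.CHAIN_APPROX_NONE)[0],key=cv2.contourArea)
    (u,v),wh,an=cv2.minAreaRect(c); p=toplane("wrist",(u+x-20,v+y-20),82,pose); P.append(p); print(round(u+x-20,1),round(v+y-20,1),np.round(wh,1),p.round(1))
P=np.array(P); d=P[-1]-P[0]; print(np.linalg.norm(d)/3,np.arctan2(d[0],-d[1]))
R=Ro.from_quat(pose[1]).as_matrix()
for p in P: print((R.T@(p-pose[0])).round(1))
```

```text
230.1 94.1 [31.1 28. ] [595.7  -0.9  82. ]
234.9 140.0 [27.2 27.2] [596.8 -41.9  82. ]
239.5 184.1 [27.1 26.7] [598.  -84.2  82. ]
243.9 223.5 [25.8 25.3] [ 599.3 -124.7   82. ]
41.27373214460418 0.02908308395755613
[ -45.4 -102.3  136.5]
[-42.5 -61.4 136.5]
[-39.4 -19.2 136.5]
[-36.3  21.2 136.4]
```

```bash
python3 -m inch '-20 -30 0 -0.03 0; -22 -30 0 -0.035 0; 0 -30 0 0 0; 0 -8 0 0 0; 0 0 0 0 0' ; python3 -m inch '0 0 0 0 0; 0 0 0 0 0; 0 0 0 0 0';  python3 - <<'E'
from h import *
s=arm.sense(); im=vision.capture("wrist"); cv2.imwrite("pics/w2.png",im[:,:,::-1])
print(s["time_s"],s["tool_pos"],Ro.from_quat(s["orientation"]).as_matrix().round(4),s["contact_force"],abs(s["dq"]).max())
E
```

```text
time_s: 2.23
tool_pos: [596.1, -7.9, 219.0]
orientation: [1.0, 0.009, 0.0, 0.0]
contact_force: [-0.4, -0.8, -0.2]
width: 0.3
time_s: 2.48
tool_pos: [596.6, -12.0, 218.3]
orientation: [1.0, 0.006, -0.0, 0.001]
contact_force: [-0.7, -0.1, 0.4]
width: 0.5
2.4833 [596.56225021 -12.00151645 218.29432706] [[ 9.999e-01  1.110e-02 -3.000e-04]
 [ 1.110e-02 -9.999e-01 -1.900e-03]
 [-3.000e-04  1.900e-03 -1.000e+00]] [-0.69122853 -0.09633673  0.35157791] 0.014232267839855739
```

View pics/w2.png

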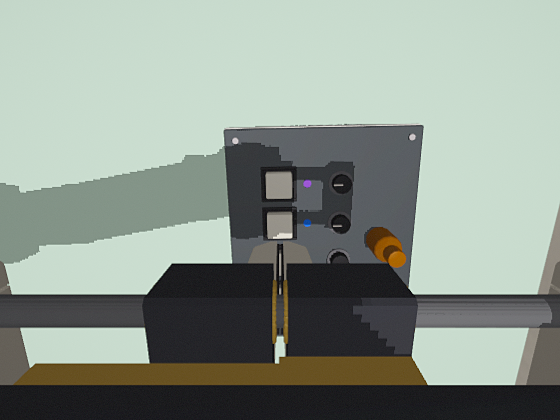

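The violet key is at about (279,184) and the blue one at (280,225), where shadow and sun cross it. The finger tip lies below them, around (280,250).

Run:
```python
from h import *
im=cv2.imread("pics/w2.png"); 
S=arm.sense(); print(S["tool_pos"],S["orientation"])
pose=(S["tool_pos"],S["orientation"]); R=Ro.from_quat(pose[1]).as_matrix()
for (x,y) in ((279,184),(280,225)):
    g=cv2.cvtColor(im[y-22:y+22,x-22:x+22],cv2.COLOR_BGR2GRAY)
    m=(g>105).astype(np.uint8)*255
    c=max(cv2.findContours(m,cv2.RETR_EXTERNAL,cv2.CHAIN_APPROX_NONE)[0],key=cv2.contourArea)
    (u,v),wh,an=cv2.minAreaRect(c); print(cv2.boundingRect(c)); p=toplane("wrist",(u+x-22,v+y-22),82,pose); print(u+x-22,v+y-22,np.round(wh,1),p.round(1),(R.T@(p-pose[0])).round(1))
for uv in ((235,140.5),(412,136.5)): print(toplane("wrist",uv,70,pose))
t=vision.calibration("top"); im=cv2.imread("pics/top0.png")
for uv in ((250+98/6,130+128/6),(250+652/6,130+113/6)): print(toplane("top",uv,70))
# where wrist tip projects
c=vision.calibration("wrist"); M=np.linalg.inv(c["mount"]); q=M[:3,3]; print(c["fx"]*q[0]/q[2]+c["cx"],c["fy"]*q[1]/q[2]+c["cy"])
cv2.imwrite("pics/w2c.png",cv2.resize(im,None,fx=1,fy=1)) if 0 else 0
w=cv2.imread("pics/w2.png"); cv2.imwrite("pics/w2c.png",cv2.resize(w[160:290,210:360],None,fx=4.5,fy=4.5))
```

```text
[596.49014528 -11.32869002 218.35357257] [ 9.99982067e-01  5.95062182e-03 -1.02333699e-04  6.67574793e-04]
(9, 10, 26, 27)
278.5 185.0 [26. 25.] [595.1   6.8  82. ] [ -1.2 -18.3 136.3]
(9, 9, 26, 27)
279.5 225.0 [26. 25.] [596.6 -34.3  82. ] [ -0.2  22.8 136.4]
[551.74403624  48.50487956  70.        ]
[725.62033354  54.4030534   70.        ]
[724.09486081  53.01378314  70.        ]
[ 730.50438568 -160.56594084   70.        ]
279.7779136732458 257.65281824391434
```

View pics/w2c.png

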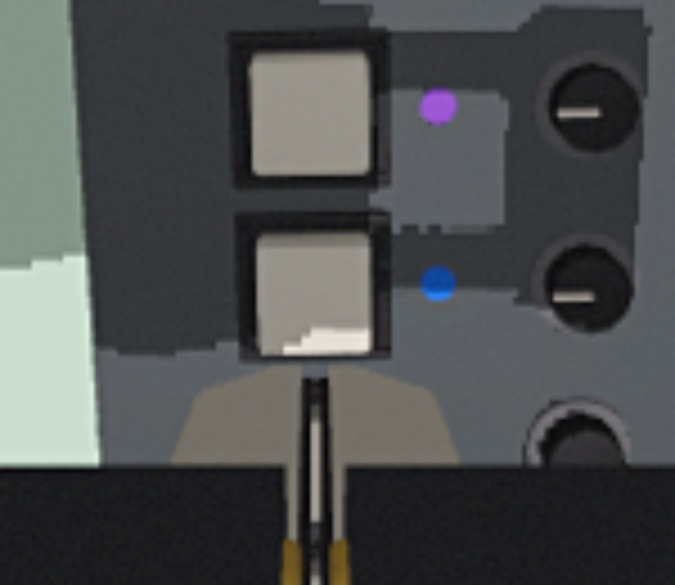

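Once the arm settled, both cameras agree: key 1 is near (595, 6.5), key 2 near (596, −35), and the yaw is about 0.027. Next I descend over key 1.

```bash
cat > st.py <<'E'
from h import *
import sys
s=arm.sense(); R=Ro.from_quat(s["orientation"]).as_matrix()
print(round(s["time_s"],2),s["tool_pos"].round(2),"yaw",round(np.arctan2(R[1,0],R[0,0]),4),"tilt",R[:2,2].round(4),"F",s["contact_force"].round(2))
k=int(sys.argv[1]) if len(sys.argv)>1 else 0
if k:
    p=np.array([595+1.13*(k-1),6.5-42*(k-1),83.]); print("to key",k,(R.T@(p-s["tool_pos"])).round(1))
E
python3 -m inch '-1 -9 30 -0.015 0; 0 -9 40 0 0; 0 0 35 0 0; 0 0 10 0 0; 0 0 0 0 0'; python3 -m inch '0 0 0 0 0; 0 0 0 0 0; 0 0 0 0 0'; python3 st.py 1
```

```text
time_s: 2.95
tool_pos: [592.7, 7.8, 100.6]
orientation: [1.0, 0.015, -0.004, 0.001]
contact_force: [-0.2, 0.7, 0.4]
width: 0.6
time_s: 3.2
tool_pos: [596.6, 9.2, 106.0]
orientation: [1.0, 0.015, 0.002, -0.0]
contact_force: [-0.6, -0.0, -0.1]
width: 0.5
3.2 [596.57   9.21 106.05] yaw 0.0301 tilt [0.0048 0.0001] F [-0.56 -0.01 -0.05]
to key 1 [-1.8  2.7 23. ]
```

```bash
python3 -m inch '0 0 0 0 0; 0 0 0 0 0; 0 0 0 0 0'; python3 st.py 1
```

```text
time_s: 3.45
tool_pos: [595.2, 9.4, 104.6]
orientation: [1.0, 0.015, 0.001, 0.0]
contact_force: [-0.1, 0.2, -0.3]
width: 0.5
3.45 [595.18   9.44 104.58] yaw 0.0309 tilt [0.0016 0.    ] F [-0.11  0.15 -0.27]
to key 1 [-0.3  2.9 21.6]
```

```bash
python3 -m inch '0 1 4 0 0; 0 1.5 4 0 0; 0 0 4 0 0; 0 0 3 0 0; 0 0 2 0 0'; python3 -m inch '0 0 0 0 0; 0 0 0 0 0; 0 0 0 0 0'; python3 st.py 1;  python3 -m inch '0 0 0 0 0; 0 0 0 0 0; 0 0 0 0 0'
```

```text
time_s: 3.87
tool_pos: [594.4, 6.9, 85.8]
orientation: [1.0, 0.016, -0.001, -0.0]
contact_force: [1.0, -0.2, -0.3]
width: 0.7
time_s: 4.12
tool_pos: [594.9, 7.1, 86.8]
orientation: [1.0, 0.016, 0.0, -0.0]
contact_force: [0.5, 0.2, -0.0]
width: 0.7
4.12 [594.94   7.14  86.76] yaw 0.0312 tilt [0.0003 0.0002] F [ 0.55  0.19 -0.01]
to key 1 [0.  0.6 3.8]
time_s: 4.37
tool_pos: [594.9, 7.0, 86.8]
orientation: [1.0, 0.016, 0.0, -0.0]
contact_force: [0.0, -0.2, 0.1]
width: 0.6
```

```bash
for i in 1; do python3 -m inch '0 0 1 0 0; 0 0 1 0 0; 0 0 1 0 0; 0 0 0 0 0; 0 0 0 0 0'; python3 -m inch '0 0 0.5 0 0; 0 0 0 0 0; 0 0 0 0 0';  python3 -m inch '0 0 0.5 0 0; 0 0 0 0 0; 0 0 0 0 0'; done
```

```text
time_s: 4.78
tool_pos: [594.7, 7.0, 83.5]
orientation: [1.0, 0.016, -0.0, -0.0]
contact_force: [0.6, 0.7, -0.2]
width: 0.7
time_s: 5.03
tool_pos: [594.8, 7.0, 83.3]
orientation: [1.0, 0.016, 0.0, -0.0]
contact_force: [-0.1, -0.8, 0.8]
width: 0.5
time_s: 5.28
tool_pos: [594.8, 7.0, 82.8]
orientation: [1.0, 0.016, 0.0, -0.0]
contact_force: [-1.2, -0.7, 0.7]
width: 0.5
```

```bash
for i in 1; do python3 -m inch '0 0 0.5 0 0; 0 0 0 0 0; 0 0 0 0 0'; python3 -m inch '0 0 0 0 0'; python3 -m inch '0 0 0 0 0';  python3 -m inch '0 0 0.5 0 0; 0 0 0 0 0; 0 0 0 0 0'; python3 -m inch '0 0 0 0 0'; python3 -m inch '0 0 0 0 0'; done | grep -E "pos|force"
```

```text
tool_pos: [594.9, 7.0, 82.3]
contact_force: [-0.2, 0.2, 1.6]
tool_pos: [594.8, 7.0, 82.2]
contact_force: [0.3, 0.1, 1.6]
tool_pos: [594.9, 7.0, 82.2]
contact_force: [0.1, -0.1, 1.4]
tool_pos: [594.9, 7.0, 81.7]
contact_force: [-0.3, -0.3, 1.7]
tool_pos: [594.9, 7.0, 81.7]
contact_force: [-0.3, -0.4, 2.6]
tool_pos: [594.9, 7.0, 81.7]
contact_force: [0.2, 0.3, 1.4]
```

Contact began at z≈83 and force grows softly (1.6–1.9 N at 81.7), so key 1 stands up. I lift and move to key 2.

```bash
python3 -m inch '0 0 -3 0 0; 0 0 -4 0 0; 0 6 0 0 0; 0 12 0 0 0; 0 12 0 0 0'; python3 -m inch '0 8 0 0 0; 0 4 0 0 0; 0 0 0 0 0; 0 0 0 0 0; 0 0 0 0 0' >/dev/null; python3 -m inch '0 0 0 0 0; 0 0 0 0 0; 0 0 0 0 0'; python3 st.py 2
```

```text
time_s: 6.53
tool_pos: [595.6, -24.2, 88.6]
orientation: [1.0, 0.016, -0.0, 0.0]
contact_force: [0.5, -0.4, 0.8]
width: 0.2
time_s: 7.2
tool_pos: [596.1, -34.4, 88.7]
orientation: [1.0, 0.016, 0.0, -0.0]
contact_force: [0.2, -0.3, -0.3]
width: 0.2
7.2 [596.11 -34.36  88.71] yaw 0.032 tilt [0.     0.0003] F [ 0.25 -0.27 -0.32]
to key 2 [-0.   1.1  5.7]
```

```bash
(python3 -m inch '0 1 2 0 0; 0 0 1.5 0 0; 0 0 1.5 0 0; 0 0 0 0 0; 0 0 0 0 0'; for i in 1; do python3 -m inch '0 0 0.5 0 0; 0 0 0.5 0 0; 0 0 0.5 0 0; 0 0 0 0 0; 0 0 0 0 0'; python3 -m inch '0 0 0 0 0'; python3 -m inch '0 0 0 0 0';  python3 -m inch '0 0 0.5 0 0; 0 0 0 0 0; 0 0 0 0 0'; python3 -m inch '0 0 0 0 0'; python3 -m inch '0 0 0 0 0'; done) | grep -E "pos|force"
```

```text
tool_pos: [596.1, -36.0, 83.5]
contact_force: [-0.2, -0.0, 0.2]
tool_pos: [596.2, -35.9, 82.3]
contact_force: [0.2, 0.5, 1.8]
tool_pos: [596.1, -35.9, 82.3]
contact_force: [-0.4, -0.0, 1.7]
tool_pos: [596.2, -36.0, 82.3]
contact_force: [-0.4, 0.3, 1.3]
tool_pos: [596.2, -35.9, 81.7]
contact_force: [-1.3, -0.4, 2.3]
tool_pos: [596.1, -36.0, 81.7]
contact_force: [-1.3, -0.5, 2.1]
tool_pos: [596.2, -35.9, 81.7]
contact_force: [-0.0, 0.6, 2.2]
```

Key 2 behaves the same way, so it is up too. On to key 3.

```bash
python3 -m inch '0 0 -3 0 0; 0 0 -4 0 0; 0 6 0 0 0; 0 12 0 0 0; 0 12 0 0 0'; python3 -m inch '0 8 0 0 0; 0 4 0 0 0; 0 0 0 0 0; 0 0 0 0 0; 0 0 0 0 0' >/dev/null; python3 -m inch '0 0 0 0 0; 0 0 0 0 0; 0 0 0 0 0'; python3 st.py 3
```

```text
time_s: 9.03
tool_pos: [597.0, -67.2, 88.7]
orientation: [1.0, 0.016, -0.0, 0.0]
contact_force: [0.2, -0.3, -0.7]
width: 0.5
time_s: 9.7
tool_pos: [597.5, -77.4, 88.7]
orientation: [1.0, 0.016, 0.0, -0.0]
contact_force: [0.6, -0.5, 0.2]
width: 0.3
9.7 [597.47 -77.37  88.71] yaw 0.0319 tilt [0.     0.0003] F [ 0.57 -0.52  0.23]
to key 3 [-0.2  0.1  5.7]
```

```bash
(python3 -m inch '0 0 2 0 0; 0 0 1.5 0 0; 0 0 1.5 0 0; 0 0 0 0 0; 0 0 0 0 0'; for i in 1; do python3 -m inch '0 0 0.5 0 0; 0 0 0.5 0 0; 0 0 0.5 0 0; 0 0 0 0 0; 0 0 0 0 0'; python3 -m inch '0 0 0 0 0'; python3 -m inch '0 0 0 0 0'; done) | grep -E "pos|force"
```

```text
tool_pos: [597.4, -77.9, 83.5]
contact_force: [0.2, -0.3, 0.1]
tool_pos: [597.5, -77.9, 82.3]
contact_force: [-0.2, -0.1, 1.5]
tool_pos: [597.4, -78.0, 82.3]
contact_force: [-0.4, 0.1, 1.7]
tool_pos: [597.5, -77.9, 82.3]
contact_force: [0.3, -0.8, 1.1]
```

Key 3 touches at the same height with about 1.4 N, so it is up. Key 4 should be the latched one, and I'll tap it too.

```bash
python3 -m inch '0 0 -3 0 0; 0 0 -3.5 0 0; 0 6 0 0 0; 0 12 0 0 0; 0 12 0 0 0'; python3 -m inch '0 8 0 0 0; 0 4 0 0 0; 0 0 0 0 0; 0 0 0 0 0; 0 0 0 0 0' >/dev/null; python3 -m inch '0 0 0 0 0; 0 0 0 0 0; 0 0 0 0 0'; python3 st.py 4
```

```text
time_s: 11.12
tool_pos: [598.4, -109.1, 88.7]
orientation: [1.0, 0.016, 0.0, 0.0]
contact_force: [-0.1, -0.8, 0.7]
width: 0.4
time_s: 11.78
tool_pos: [598.8, -119.3, 88.7]
orientation: [1.0, 0.016, 0.0, -0.0]
contact_force: [-0.5, 0.9, -0.5]
width: 0.5
11.78 [ 598.81 -119.32   88.73] yaw 0.032 tilt [0.0001 0.0003] F [-0.46  0.86 -0.5 ]
to key 4 [-0.4  0.2  5.7]
```

```bash
(python3 -m inch '0 0 2 0 0; 0 0 1.5 0 0; 0 0 1.5 0 0; 0 0 0 0 0; 0 0 0 0 0'; for i in 1; do python3 -m inch '0 0 0.5 0 0; 0 0 0.5 0 0; 0 0 0.5 0 0; 0 0 0 0 0; 0 0 0 0 0'; python3 -m inch '0 0 0 0 0'; python3 -m inch '0 0 0 0 0'; done) | grep -E "pos|force"
```

```text
tool_pos: [598.6, -119.9, 83.5]
contact_force: [0.9, -0.7, -0.1]
tool_pos: [598.7, -120.0, 82.2]
contact_force: [-0.7, 0.3, 0.4]
tool_pos: [598.7, -119.9, 82.2]
contact_force: [-0.2, 0.2, 0.2]
tool_pos: [598.8, -119.9, 82.2]
contact_force: [0.4, -0.0, 0.8]
```

```bash
(for i in 1; do python3 -m inch '0 0 0.5 0 0; 0 0 0 0 0; 0 0 0 0 0'; python3 -m inch '0 0 0 0 0';python3 -m inch '0 0 0.5 0 0; 0 0 0 0 0; 0 0 0 0 0'; python3 -m inch '0 0 0 0 0'; python3 -m inch '0 0 0.5 0 0; 0 0 0 0 0; 0 0 0 0 0'; python3 -m inch '0 0 0 0 0'; python3 -m inch '0 0 0.5 0 0; 0 0 0 0 0; 0 0 0 0 0'; python3 -m inch '0 0 0 0 0'; done) | grep -E "pos|force"
```

```text
tool_pos: [598.7, -119.9, 81.6]
contact_force: [0.5, -0.1, 0.1]
tool_pos: [598.8, -119.9, 81.7]
contact_force: [-0.5, -0.0, -0.4]
tool_pos: [598.7, -119.9, 81.1]
contact_force: [0.0, 0.3, 0.9]
tool_pos: [598.8, -120.0, 81.2]
contact_force: [0.6, -1.1, 0.3]
tool_pos: [598.7, -119.9, 80.7]
contact_force: [-0.0, -0.6, 0.6]
tool_pos: [598.7, -119.9, 80.7]
contact_force: [0.8, -0.5, 0.5]
tool_pos: [598.7, -119.9, 80.1]
contact_force: [-0.5, 0.0, -0.1]
tool_pos: [598.8, -120.0, 80.2]
contact_force: [-0.2, 0.3, 0.3]
```

Key 4 gives no contact down to z≈80.2, so it is the latched one (expected at about 79.5). I continue in 0.5 mm steps for the tap.

```bash
(for i in 1; do python3 -m inch '0 0 0.5 0 0; 0 0 0 0 0; 0 0 0 0 0'; python3 -m inch '0 0 0 0 0';python3 -m inch '0 0 0.5 0 0; 0 0 0 0 0; 0 0 0 0 0'; python3 -m inch '0 0 0 0 0'; python3 -m inch '0 0 0 0 0'; done) | grep -E "pos|force"
```

```text
tool_pos: [598.8, -119.9, 79.9]
contact_force: [-0.2, 0.3, 2.1]
tool_pos: [598.8, -120.0, 79.9]
contact_force: [0.0, 0.4, 1.4]
tool_pos: [598.8, -119.9, 79.4]
contact_force: [-0.0, 0.2, 2.9]
tool_pos: [598.8, -119.9, 79.3]
contact_force: [-1.4, -0.0, 2.9]
tool_pos: [598.8, -119.9, 79.3]
contact_force: [-0.0, -0.5, 3.3]
```

The latched key resists at z≈79.5–79.9 (about 3 N). I'll now press it home in small steps while watching the force.

```bash
(for i in 1; do python3 -m inch '0 0 0.5 0 0; 0 0 0.5 0 0; 0 0 0 0 0'; python3 -m inch '0 0 0.5 0 0; 0 0 0.5 0 0; 0 0 0 0 0'; python3 -m inch '0 0 0.5 0 0; 0 0 0 0 0; 0 0 0 0 0'; python3 -m inch '0 0 0.5 0 0; 0 0 0 0 0; 0 0 0 0 0'; done) | grep -E "pos|force"
```

```text
tool_pos: [598.8, -119.9, 78.2]
contact_force: [-1.3, -0.4, 4.3]
tool_pos: [598.8, -120.0, 77.2]
contact_force: [-0.7, -0.1, 3.2]
tool_pos: [598.8, -119.9, 77.0]
contact_force: [-1.8, 0.5, 4.7]
tool_pos: [598.8, -119.9, 76.9]
contact_force: [-2.5, 0.2, 7.2]
```

```bash
(python3 -m inch '0 0 0.5 0 0; 0 0 0 0 0; 0 0 0 0 0'; python3 -m inch '0 0 0.2 0 0; 0 0 0 0 0; 0 0 0 0 0; 0 0 0 0 0; 0 0 0 0 0';  python3 -m inch '0 0 0 0 0; 0 0 0 0 0; 0 0 0 0 0'; ) | grep -E "pos|force"
```

```text
tool_pos: [598.9, -119.9, 76.8]
contact_force: [-1.6, 0.1, 9.7]
tool_pos: [598.9, -119.9, 76.8]
contact_force: [-3.0, -0.1, 10.2]
tool_pos: [598.9, -119.9, 76.8]
contact_force: [-3.0, 0.4, 9.9]
```

The key has been held at its stop with about 10 N for over 0.5 s. I release, lift, then feel lightly at z≈82 to check that it stands up.

```bash
(python3 -m inch '0 0 -2 0 0; 0 0 -3 0 0; 0 0 -4 0 0; 0 0 -4 0 0; 0 0 0 0 0'; python3 -m inch '0 0 0 0 0; 0 0 0 0 0; 0 0 0 0 0; 0 0 0 0 0; 0 0 0 0 0'; python3 st.py 4) | grep -vE "orient|width"
```

```text
time_s: 17.2
tool_pos: [598.9, -119.9, 88.7]
contact_force: [0.5, -0.1, -1.0]
time_s: 17.62
tool_pos: [598.6, -119.9, 88.2]
contact_force: [-0.1, -0.4, 0.4]
17.62 [ 598.6  -119.9    88.23] yaw 0.0311 tilt [-0.0004  0.0002] F [-0.09 -0.43  0.41]
to key 4 [-0.2 -0.4  5.2]
```

```bash
(python3 -m inch '0 0 2 0 0; 0 0 1.5 0 0; 0 0 1 0 0; 0 0 0.5 0 0; 0 0 0 0 0'; for i in 1; do python3 -m inch '0 0 0.5 0 0; 0 0 0.5 0 0; 0 0 0 0 0; 0 0 0 0 0'; python3 -m inch '0 0 0 0 0'; python3 -m inch '0 0 0 0 0'; done) | grep -E "pos|force"
```

```text
tool_pos: [598.6, -119.9, 83.3]
contact_force: [0.3, -0.4, 0.1]
tool_pos: [598.7, -119.9, 82.6]
contact_force: [-1.5, -0.1, 1.1]
tool_pos: [598.7, -119.9, 82.6]
contact_force: [-0.9, 0.3, 0.9]
tool_pos: [598.6, -119.9, 82.5]
contact_force: [-1.8, 0.2, 1.3]
```

Key 4 now touches at z≈82.6 with about 1.1 N, so it stands up. I retreat and check with the camera.

```bash
(python3 -m inch '0 0 -4 0 0; 0 0 -15 0 0; 0 0 -30 0 0; 0 0 -30 0 0; 0 0 -30 0 0'; python3 -m inch '0 0 -15 0 0; -20 0 0 0 0; -30 0 0 0 0; -30 0 0 0 0; -15 0 0 0 0';python3 -m inch '0 0 0 0 0; 0 0 0 0 0; 0 0 0 0 0; 0 0 0 0 0; 0 0 0 0 0') | grep -E "pos|force"
python3 - <<'E'
from h import *
a=vision.capture("top"); b=vision.capture("scene"); w=vision.capture("wrist")
x=cv2.resize(a[130:250,250:380],None,fx=3,fy=3,interpolation=2); y=cv2.resize(b[150:270,190:330],None,fx=3,fy=3,interpolation=2)
cv2.imwrite("pics/end1.png",np.hstack([x,y])[:,:,::-1].clip(0,255)); cv2.imwrite("pics/endw.png",w[:,:,::-1])
E
```

```text
tool_pos: [598.7, -119.8, 192.7]
contact_force: [0.3, 0.1, 0.5]
tool_pos: [500.5, -123.2, 206.6]
contact_force: [0.6, -0.9, -0.0]
tool_pos: [504.9, -122.6, 206.4]
contact_force: [-0.3, 0.4, 0.5]
```

View pics/end1.png

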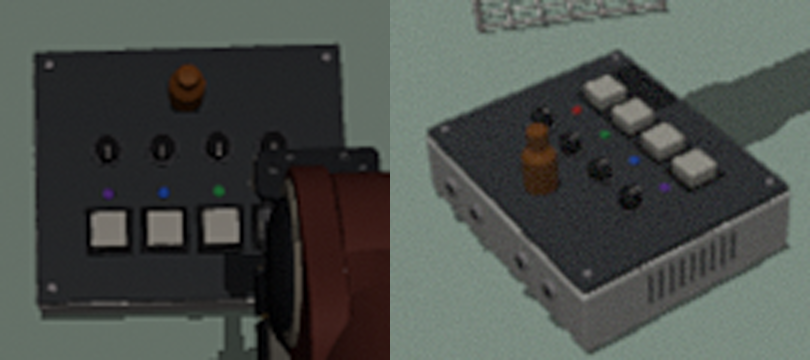

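View pics/endw.png

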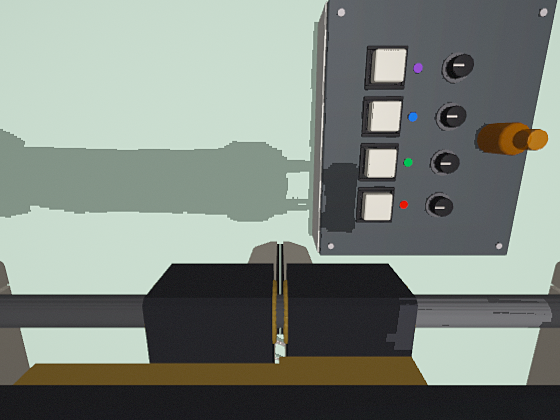

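The scene crop, at its upper right, shows four keys standing at what looks like equal height, and the bottle upright beside the dials. The wrist view shows the keys at (386,66), (382,117), (379,163) and (376,206), with the gripper clear of everything. I hand the job in.

```bash
python3 -c "
from rig import arm, close_job
print(arm.sense()['time_s'], abs(arm.sense()['dq']).max()); close_job()"
```

```text
19.9333 0.005324824404682175
the job is handed in; nothing more can be done
```

I tapped keys 1 to 4 from left to right at about 1–3 N. Keys 1–3 met the fingers at the up height, z≈83. Key 4, the rightmost (red) one, was not felt until z≈79.9, so it was the latched key. I pressed it to its stop with about 10 N for over 0.5 s and let it go.

- **Key 4 after release:** a light tap met it at z≈82.6 with about 1.1 N, so it stands up.
- **Last pictures:** the keys look equally high and the bottle stands upright. The arm hid key 4 in the top view, so there I relied on the other two cameras. I did not measure the bottle, tip box or rack again, but the fingers only ever touched the keys.
- **At hand-in:** the gripper was clear of everything, at 19.9 s.
- **Disagreement:** the first wrist measurement was about 6 mm off the top camera in y because the arm was still settling. Measured again once settled, the two agreed to about 2 mm.

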